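Bring a sample vial into the light path of a bench photometer and hold it there

ROBOT

A 7-joint arm with a two-finger parallel gripper is mounted at the origin on a cart in front of the work surface, level with it; the furniture and walls round the work are solid. World frame = base frame: x ahead of the robot, y to its left, z up, the work surface at z = 0. Lengths are in m, angles in rad, forces in N, time in s.
With the tool pointing down it reaches from about 0.425 to 0.825 m from the base axis. Payload 3.6 kg.
Tool frame: the origin (TCP) lies midway between the tips of the shut fingers; the grasp point (between the pads) lies 19 mm behind it; z points along the fingers, y is the line along which they close (so a half turn about z gives the same grasp; the last joint's range is limited). The gripper opens to 93 mm and grips with 3 to 60 N. Pads are 15 mm wide; open, the fingers measure 128 mm over their backs; the gripper's body (75 mm by 188 mm) begins 65 mm behind the grasp point.
Start: joints at [-1.153, 0.615, -0.013, 1.423, 0.008, 1.103, -0.04], TCP at [0.28, 0.587, 0.219] pointing down, gripper open.
Joint ranges: [-3.12, 3.12], [-0.3, 2.06], [-1.34, 1.32], [0.26, 2.42], [-1.36, 4.5], [0.01, 1.98], [-2.84, 2.84]. Speed limits (rad/s): [2.79, 2.79, 3.14, 3.14, 3.14, 3.14, 3.14].

INTERFACE

Orientations are given as a unit quaternion [x, y, z, w].
In Python, from workcell import readout, cams, r gives the robot as it stands.
- The arm moves only by the shell command python3 -m jog 'ROWS' [FORCE]. ROWS is JSON, one flat list of numbers, 7 for each row, row after row: the finger opening in m, from 0 to 0.093, then the shift along the tool's x, y, z in m, then the turn, a rotation vector about the tool's x, y, z in rad. In form: [fingers, x, y, z, rx, ry, rz, fingers, x, y, z, rx, ry, rz, ...]. A call has 1 to 10 rows; each row shifts and turns the commanded pose from where the row before left it, along the tool's axes as they then stand; what a row does not reach is not made up. A row lasts 1/10 s, in which the tool goes at most 50 mm and 8.59 degrees, less where a joint would pass 70% of its speed; a pose out of reach is approached as far as the arm can. A call is refused whole if a number of a shift passes 0.05 or a number of a turn 0.15, either way. A call with a gripper value outside its range is refused whole. The fingers move at their own pace and stop on an object; FORCE is the grip in N (left out, the last holds). Time passes only in rows, so rows that do not move let the fingers close. It gives the time, the measured TCP pose, the force, the opening and the grip force at its end, in the units of the state.
- readout.state(): the state, without advancing time (a new reading comes with each control period).
- cams.capture(name): name is "scene" or "top"; returns the picture (384x512x3 uint8, red, green, blue); there is no depth.
- cams.calibration(name): a dict with "fx", "fy", "cx", "cy" (pixels), "k1" (the pictures are not rectified: a ray, as slopes to the right and down, at radius r is drawn at 1 + k1 r^2 times it, then the intrinsics apply), "extrinsics" (4x4, takes a point from camera to world coordinates). Camera axes: x right, y down, z forward; pixel columns grow to the right and rows downward; lengths in m; the calibration is good to about 2 mm. A picture is of the moment at which its call begins. calibration takes no time and is no camera call.
- r.finish_job(): hands the job in; it is judged then, once.
The state is a dict: "time": time; "q": joint angles; "joint_vel": joint speeds; "joint_efforts": joint torques, N m; "eef_pos": TCP position; "tcp_rot": TCP orientation; "wrist_force": force on the tool from outside, world axes, zero at the start; "ft_torque": the same for the moment, N m; "width": finger opening in m; "finger_force": force on a finger pad.
Only numpy, scipy, OpenCV 4.12 (cv2) and the standard library are available. Lean on these libraries where they do the work, as an engineer would, in place of code of your own. Each camera call takes 0.05 s, during which the arm holds its last target. There are 200 camera calls.

TASK

Take a reading on the bench photometer: stand the large sample vial (the 25 mm one on the bench, not one of the two slimmer vials) upright and fully down in the empty round hole of the vial holder in the photometer's slide, while the slide is home, and let go of the vial. Then pull the spring-return slide out by its D-handle until the mark beside that vial lines up with the light-path mark on the rails, so that the vial stands centred between lamp and detector, and finish while still holding the handle there: the slide springs back if let go. Leave the reference vial, the check standard and everything else on the bench as they are.

Things in the scene. Friction and masses are not known exactly. Their poses are not given: they have to be found in the camera images.
- photometer: Open bench photometer, fixed: a grey bed with an aluminium slide between two rails (76 mm over the rails, tops 32 mm high, from x = -40 to +145 mm), a white lamp house on its +y side, a white detector house with a read-out window on its -y side. Origin on the bench under the light path, z up. The slide is pulled out toward the instrument's own -x; the light runs along y.
- light_path (a point): Point in the light path over the slide's centre line, 50 mm straight above the photometer's origin, midway between lamp and detector. Axes: the photometer's. A black line across each rail top at x = 0 is the light-path mark.
- lamp_house (a point): Middle of the lamp house's top, 75 mm above the bench, 89 mm to +y of the light path. Lamp and detector house are alike in size: x within 21 mm of the light path, from 55 to about 125 mm from the slide's centre line. A 20 mm black lens tube at height 50 mm reaches from each house to 44 mm from the centre line.
- slide: Spring-return slide with its D-handle. Its frame is the photometer's when home and moves with it, up to 108 mm, toward the photometer's -x. The spring pulls it home with 4 N at rest, rising by 50 N per m (6.3 N at 45 mm, 8.5 N at 90 mm), with some drag. All that it holds moves with it, so what sits in the nearer pocket reaches the light path 45 mm out, in the farther 90 mm out.
- slide_mid (a point): Point on the slide's top, 36 mm above the bench, midway between its two square pockets. The slide is 60 mm wide. On its centre line it has, from the handle's end, a round nest (x = 0 in the photometer's frame when home) and two square pockets (x = +45 and +90 mm when home); a short black line on the slide's top at either side of each is its mark.
- handle_bar (a point): Middle of the grip bar of the slide's D-handle: black round bar, 12 mm in diameter, 64 mm long, level, along the photometer's y, 32 mm above the bench; 90 mm from the light path toward -x when home, moving with the slide. Two 8 mm steel legs, 54 mm apart, join it to the slide's front 67 mm behind it; the 44 mm wide gap between them is open down to the bench.
- ref_nest (a point): Centre of the floor of the round nest nearest the handle, in the slide, 20 mm above the bench; moves with the slide. Axes: the photometer's.
- vial_holder: White plastic square vial holder, 34 x 34 x 23 mm, sitting loose in one of the two square pockets of the slide (which one varies), its top 39 mm above the bench. Origin at the centre of its underside (16 mm above the bench), z up. In its top a round hole 27 mm wide and 19 mm deep: a vial standing in it has its underside 4 mm above the holder's underside (20 mm above the bench).
- sample_vial: The sample: capped glass vial standing on the bench, 25 mm in diameter, 51 mm high (the wide body up to 42 mm, above it a cap 20 mm in diameter). Origin at the centre of its underside, z along its axis, about 20 g.
- reference_vial: Reference vial, the same size as the sample, standing in the round nest of the slide nearest the handle. Origin at the centre of its underside. To stay there.
- standard: Grey-glass check standard in a black frame 34 x 34 x 52 mm with an aluminium top, sitting in the other square pocket. Origin at the centre of its underside. To stay there.
- small_vial_a: A slimmer capped vial, 22 mm in diameter, 46 mm high, on the bench. Origin under its centre. Not to be used.
- small_vial_b: Another slimmer capped vial, 22 mm in diameter, 46 mm high, on the bench. Origin under its centre. Not to be used.
- dish: Round dish 62 mm wide, 12 mm high, on the bench. Origin under its centre. Bystander.
- beaker: Small beaker 58 mm wide, 59 mm high, on the bench. Origin under its centre. Bystander.
- forceps: Steel tweezers 122 mm long, lying on the bench, about 10 mm high. Origin under the middle. Bystander.
- pen: Marker pen 138 mm long, 14 mm high, lying on the bench. Origin under the middle. Bystander.

How it is judged:
By the outcome, as a careful person would: the job done as asked, in the order asked, and still so for the second after the job is handed in, while the arm keeps its last pose, push and grip.
It also fails if it takes over 56 s, if anything falls off the work surface, if the arm or the gripper's body presses on something with over 40 N, if the wrist force passes 120 N, or if a joint passes its speed limit or range.

## Working session

There is one attempt and no reset: what is moved stays moved. The work goes in short steps, Python scripts to look and compute and a shell command to move; the robot and the scene stay as the last step left them, time stands still between calls to the robot, and variables do not carry over. Pictures are saved under pics/ and viewed, at most 10 in all, crops included, and the job is handed in when it is done.

```bash
mkdir -p pics; ls; python3 - <<'E'
from workcell import readout, cams, r
import cv2
s=readout.state(); print({k:s[k] for k in("time","eef_pos","tcp_rot","wrist_force","width")})
for n in("scene","top"):
    cv2.imwrite(f"pics/{n}0.png",cams.capture(n)[:,:,::-1]); c=cams.calibration(n); print(n,c)
a=cv2.resize(cv2.imread("pics/top0.png"),(768,576),interpolation=cv2.INTER_CUBIC);cv2.imwrite("pics/top0b.png",a)
a=cv2.resize(cv2.imread("pics/scene0.png"),(768,576),interpolation=cv2.INTER_CUBIC);cv2.imwrite("pics/scene0b.png",a)
E
```

```text
pics
{'time': 0.0, 'eef_pos': array([0.27934332, 0.58606774, 0.21751262]), 'tcp_rot': array([ 2.20525662e-01,  9.75380388e-01, -1.21192029e-03, -2.50073819e-04]), 'wrist_force': array([-0.0243688 , -0.73402715, -0.19943487]), 'width': 0.09285056823900988}
scene {'fx': 428.04919016973173, 'fy': 428.04919016973173, 'cx': 257.4407782616154, 'cy': 191.72687579216336, 'k1': -0.14962468707158783, 'extrinsics': array([[ 0.70376404, -0.50876923,  0.49585284, -0.06900316],
       [-0.71042093, -0.50818401,  0.48687896, -0.58433909],
       [ 0.00427545, -0.69491214, -0.71908194,  0.93029525],
       [ 0.        ,  0.        ,  0.        ,  1.        ]])}
top {'fx': 393.20731228607104, 'fy': 393.20731228607104, 'cx': 256.2718254745183, 'cy': 192.99177229087135, 'k1': -0.12515092084539475, 'extrinsics': array([[ 0.00610115, -0.98445109,  0.17555289,  0.34830028],
       [-0.99994781, -0.00744478, -0.00699612,  0.01811309],
       [ 0.00819429, -0.17550105, -0.98444514,  1.12076905],
       [ 0.        ,  0.        ,  0.        ,  1.        ]])}
```

View pics/top0b.png

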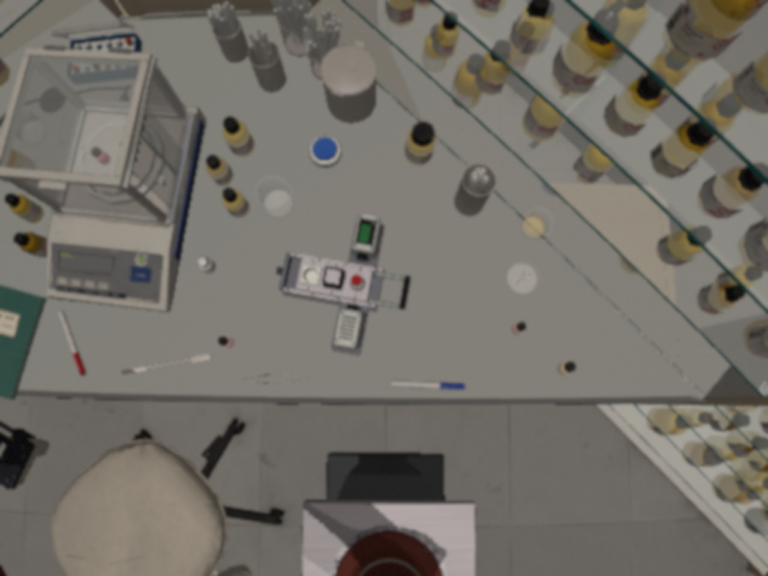

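View pics/scene0b.png

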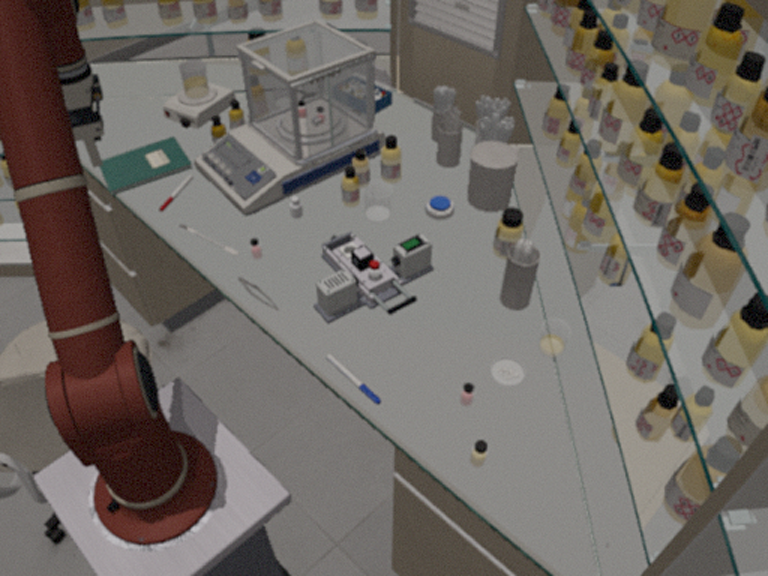

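The top view shows the photometer at about (345,280), with its handle to the right (−y) at (405,292). The red-capped reference is at (357,282), the black standard at (333,277) and the white holder in the far pocket at (312,275). Vial candidates are at (205,263), (224,341), (519,327) and (568,367). I'll zoom in on these.

```bash
cat > h.py <<'E'
import numpy as np, cv2
from workcell import cams
C={n:cams.calibration(n) for n in("scene","top")}
def ray(n,u,v):
    c=C[n]; d=np.array([(u-c["cx"])/c["fx"],(v-c["cy"])/c["fy"]]); p=d.copy()
    for _ in range(20): p=d/(1+c["k1"]*(p@p))
    E=c["extrinsics"]; return E[:3,3],E[:3,:3]@np.array([*p,1])
def at(n,u,v,z):
    o,d=ray(n,u,v); return o+d*(z-o[2])/d[2]
def proj(n,P):
    c=C[n];E=c["extrinsics"]; q=(np.atleast_2d(P)-E[:3,3])@E[:3,:3]; p=q[:,:2]/q[:,2:]
    p=p*(1+c["k1"]*(p**2).sum(1,keepdims=True)); return p*c["fx"]+[c["cx"],c["cy"]]
E
python3 - <<'E'
import cv2,numpy as np
from h import *
t=cv2.imread("pics/top0.png");s=cv2.imread("pics/scene0.png")
def crop(im,u,v,w,h,k): 
    return cv2.resize(im[v:v+h,u:u+w],None,fx=k,fy=k,interpolation=cv2.INTER_CUBIC)
A=crop(t,180,135,100,50,8)[:, :800]; A=crop(t,180,138,100,100,6)
B=crop(s,205,150,80,70,7.5) if 0 else crop(s,205,145,80,75,8)
cv2.imwrite("pics/c1.png",A);cv2.imwrite("pics/c2.png",B)
tiles=[crop(t,u-12,v-12,24,24,8) for u,v in((137,175),(149,227),(346,218),(378,245))]
tiles2=[crop(s,u-12,v-12,24,24,8) for u,v in((197,138),(170,165),(312,262),(320,301))]
cv2.imwrite("pics/c3.png",np.vstack([np.hstack(tiles),np.hstack(tiles2)]))
for u,v in((205,263),(224,341),(519,327),(568,367)): print(at("top",u/1.5,v/1.5,.04))
E
```

```text
[0.58943602 0.35066854 0.04      ]
[0.44211241 0.30622464 0.04      ]
[ 0.47216103 -0.23994592  0.04      ]
[ 0.39794054 -0.33010949  0.04      ]
```

View pics/c1.png

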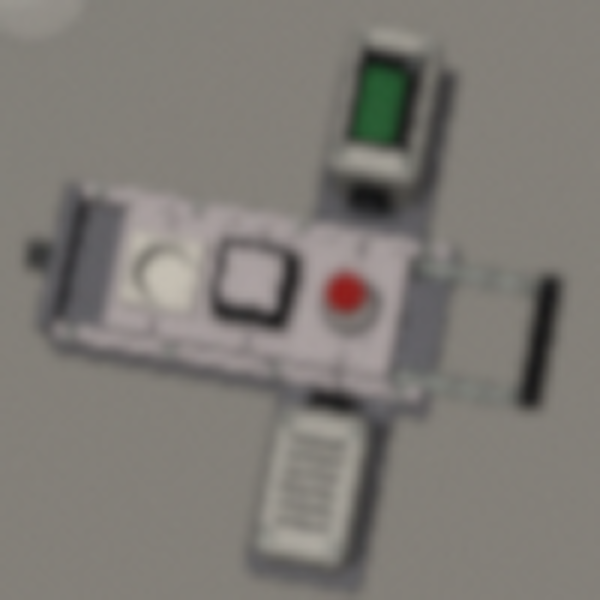

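View pics/c2.png

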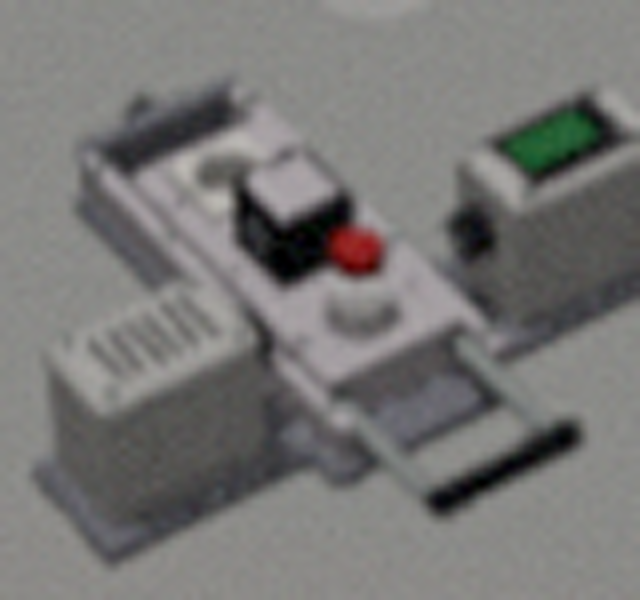

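View pics/c3.png

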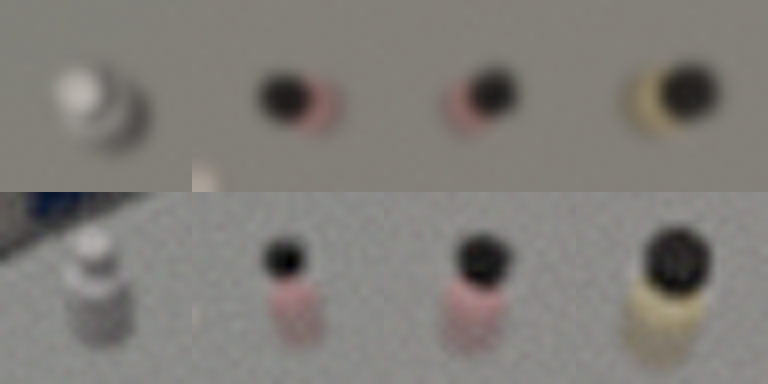

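Tile 4 (yellow with a black cap, top ≈(380,244.5), scene ≈(321,298)) looks like the wide vial, and the two pink ones are slimmer. In the crops the bar ends are at c1 (549,278)/(529,403) and c2 (570,433)/(440,503). The white holder is in the far pocket, so the pull is 90 mm. Next I'll fit the poses.

```bash
cat > fit.py <<'E'
from h import *
from scipy.optimize import least_squares
def m(k,o,p): return (np.array(p)+.5)/k-.5+o
obs=[]
for P,t in (((-90,-32,32),(549,278)),((-90,32,32),(529,403)),((0,0,71),(346,293)),((45,0,68),(253,278)),((90,0,39),(168,275)),((0,89,75),(312,488)),((-22,-38,32),(447,250)),((-22,0,36),(399,310))):
    if P[0]==-22: continue
    obs.append(("top",P,m(6,np.array([180,138]),t)))
for P,t in (((-90,-32,32),(573,433)),((-90,32,32),(440,503)),((0,0,71),(356,248)),((45,0,68),(295,188)),((0,89,75),(150,350))):
    obs.append(("scene",P,m(8,np.array([205,145]),t)))
def W(p,P):
    P=np.atleast_2d(P)/1000; c,s=np.cos(p[2]),np.sin(p[2])
    return np.c_[p[0]+c*P[:,0]-s*P[:,1],p[1]+s*P[:,0]+c*P[:,1],P[:,2]]
def res(p,cams=("top","scene")): return np.concatenate([(proj(n,W(p,P))[0]-uv) for n,P,uv in obs if n in cams])
if __name__=="__main__":
    for c in(("top",),("scene",),("top","scene")):
        f=least_squares(res,[.54,.03,1.5],args=(c,),loss="soft_l1"); print(c,f.x.round(4)); 
    for (n,P,uv),r in zip(obs,f.fun.reshape(-1,2)): print(n,P,(proj(n,W(f.x,P))[0]-uv).round(2))
    # caps / sizes, averaged pictures
    p=f.x; np.save("p.npy",p)
    for n in("top","scene"):
        a=np.mean([cams.capture(n).astype(float) for _ in range(8)],0); np.save(f"avg_{n}.npy",a)
    def dark(n,u,v,h=10):
        a=np.load(f"avg_{n}.npy")[v-h:v+h+1,u-h:u+h+1].mean(2); bg=np.median(a); w=np.clip((bg-a)/(bg-a.min())-.45,0,None)
        y,x=np.mgrid[v-h:v+h+1,u-h:u+h+1]; return np.array([(w*x).sum(),(w*y).sum()])/w.sum(), 2*np.sqrt((w>.1).sum()/np.pi)
    for nm,t,s in(("yellow",(380,244),(321,298)),("pinkA",(347,217),(312,259)),("pinkB",(148,226),(169,161))):
        (ut,dt),(us,ds)=dark("top",*t),dark("scene",*s)
        q=least_squares(lambda X:np.r_[proj("top",X)[0]-ut,proj("scene",X)[0]-us],[.4,-.2,.04])
        mm=[]
        for n,d in(("top",dt),("scene",ds)):
            E=C[n]["extrinsics"]; mm.append(1000*d*((q.x-E[:3,3])@E[:3,2])/C[n]["fx"])
        print(nm,ut,us,q.x.round(4),q.fun.round(2),"cap mm",np.round(mm,1))
    print("bar",W(p,(-90,0,32)),"hole",W(p,(90,0,39)),"pulled bar",W(p,(-180,0,32)))
    t=cv2.resize(np.load("avg_top.npy")[138:238,180:280,::-1],None,fx=6,fy=6,interpolation=cv2.INTER_CUBIC)
    s=cv2.resize(np.load("avg_scene.npy")[145:220,205:285,::-1],None,fx=8,fy=8,interpolation=cv2.INTER_CUBIC)
    def ov(im,n,k,o):
        im=np.clip(im,0,255).astype(np.uint8).copy()
        L=[[(-90,-32,32),(-90,32,32)]]
        def rect(x0,x1,y0,y1,z): L.append([(x0,y0,z),(x1,y0,z),(x1,y1,z),(x0,y1,z),(x0,y0,z)])
        rect(-40,145,-38,38,32);rect(-21,21,55,125,75);rect(-21,21,-125,-55,75);rect(28,62,-17,17,68);rect(73,107,-17,17,39)
        th=np.linspace(0,6.283,40)
        for x,z,r in((90,39,13.5),(0,71,10)): L.append([(x+r*np.cos(a),r*np.sin(a),z) for a in th])
        for l in L:
            q=(proj(n,W(p,l))-o+.5)*k-.5; cv2.polylines(im,[q.round().astype(int)],False,(0,255,255),1)
        return im
    cv2.imwrite("pics/ov.png",cv2.resize(np.hstack([ov(t,"top",6,[180,138]),ov(s,"scene",8,[205,145])]),(1,1)) if 0 else np.hstack([cv2.resize(ov(t,"top",6,[180,138]),(400,400)),cv2.resize(ov(s,"scene",8,[205,145]),(400,400))]))
E
python3 fit.py
```

```text
('top',) [0.553  0.0615 1.4083]
('scene',) [0.5528 0.0594 1.42  ]
('top', 'scene') [0.5532 0.0607 1.4119]
top (-90, -32, 32) [ 0.66 -0.59]
top (-90, 32, 32) [0.4  0.68]
top (0, 0, 71) [0.65 0.04]
top (45, 0, 68) [-0.03  0.07]
top (90, 0, 39) [-0.79  0.02]
top (0, 89, 75) [ 0.53 -0.5 ]
scene (-90, -32, 32) [ 0.26 -0.44]
scene (-90, 32, 32) [-1.04  0.55]
scene (0, 0, 71) [ 0.07 -0.13]
scene (45, 0, 68) [-1.08 -0.41]
scene (0, 89, 75) [-0.02 -1.02]
yellow [379.48144644 244.16228282] [320.24753721 297.59527695] [ 0.3999 -0.3318  0.0442] [ 0.23 -0.29 -0.3   0.07] cap mm [17.4 18.5]
pinkA [347.04319934 217.02629765] [312.1255938  258.08507308] [ 0.4757 -0.2436  0.0405] [ 0.24 -0.3  -0.34  0.08] cap mm [14.3 15.5]
pinkB [148.28802506 226.89442402] [169.09722187 161.18237878] [0.444  0.3091 0.0388] [ 0.15 -0.21 -0.3   0.03] cap mm [15.5 13.6]
bar [[ 0.53894087 -0.02813141  0.032     ]] hole [[0.56742301 0.14960088 0.039     ]] pulled bar [[ 0.52469981 -0.11699756  0.032     ]]
```

View pics/ov.png

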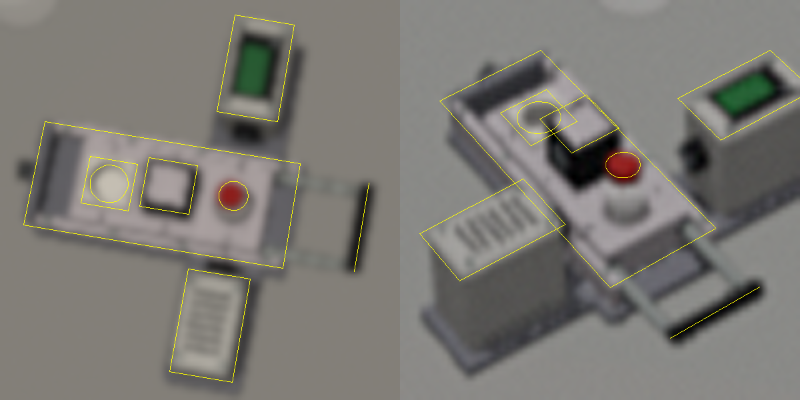

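The overlay fits within 1–2 mm. The yellow vial has the largest cap, so it is the sample, at (0.400,−0.332). I'll write a small planner for the row numbers and start moving.

```bash
cat > plan.py <<'E'
import sys,json
from h import *
from workcell import readout
from scipy.spatial.transform import Rotation as R
# usage: plan.py '[[x,y,z,yawdeg(tool y),n],...]' [state pose override]
s=readout.state(); p=s["eef_pos"]; r=R.from_quat(s["tcp_rot"])
def target(yaw): a=np.radians(yaw); y=np.array([np.cos(a),np.sin(a),0]); z=np.array([0,0,-1.]); return R.from_matrix(np.c_[np.cross(y,z),y,z])
for x,y,z,yaw,n in json.loads(sys.argv[1]):
    g=np.array([x,y,z]); q=target(yaw); rv=(r.inv()*q).as_rotvec()/n; d=(g-p)/n
    print("->",g)
    for i in range(n):
        print(np.r_[r.inv().apply(d)].round(4).tolist(), rv.round(3).tolist()); r=r*R.from_rotvec(rv)
    p,r=g,q
E
python3 plan.py '[[0.46,0.2,0.22,22,9],[0.48,-0.1,0.22,-9,7],[0.40,-0.332,0.15,-9,6]]'
```

```text
-> [0.46 0.2  0.22]
[-0.0366, -0.0302, -0.0001] [-0.0, -0.0, 0.082]
[-0.0389, -0.0271, -0.0002] [-0.0, -0.0, 0.082]
[-0.041, -0.0238, -0.0002] [-0.0, -0.0, 0.082]
[-0.0429, -0.0203, -0.0002] [-0.0, -0.0, 0.082]
[-0.0444, -0.0167, -0.0002] [-0.0, -0.0, 0.082]
[-0.0456, -0.013, -0.0002] [-0.0, -0.0, 0.082]
[-0.0465, -0.0092, -0.0002] [-0.0, -0.0, 0.082]
[-0.0471, -0.0053, -0.0002] [-0.0, -0.0, 0.082]
[-0.0474, -0.0014, -0.0001] [-0.0, -0.0, 0.082]
-> [ 0.48 -0.1   0.22]
[-0.0408, -0.0134, 0.0] [0.0, 0.0, 0.077]
[-0.0417, -0.0102, 0.0] [0.0, 0.0, 0.077]
[-0.0424, -0.007, 0.0] [0.0, 0.0, 0.077]
[-0.0428, -0.0037, 0.0] [0.0, 0.0, 0.077]
[-0.043, -0.0004, 0.0] [0.0, 0.0, 0.077]
[-0.0428, 0.003, 0.0] [0.0, 0.0, 0.077]
[-0.0425, 0.0063, 0.0] [0.0, 0.0, 0.077]
-> [ 0.4   -0.332  0.15 ]
[-0.0403, -0.0071, 0.0117] [0.0, 0.0, 0.0]
[-0.0403, -0.0071, 0.0117] [0.0, 0.0, 0.0]
[-0.0403, -0.0071, 0.0117] [0.0, 0.0, 0.0]
[-0.0403, -0.0071, 0.0117] [0.0, 0.0, 0.0]
[-0.0403, -0.0071, 0.0117] [0.0, 0.0, 0.0]
[-0.0403, -0.0071, 0.0117] [0.0, 0.0, 0.0]
```

```bash
python3 -m jog '[0.093,-0.0366,-0.03,0,0,0,0.082, 0.093,-0.039,-0.027,0,0,0,0.082, 0.093,-0.041,-0.024,0,0,0,0.082, 0.093,-0.043,-0.02,0,0,0,0.082, 0.093,-0.0445,-0.0165,0,0,0,0.082, 0.093,-0.0455,-0.013,0,0,0,0.082, 0.093,-0.0465,-0.009,0,0,0,0.082, 0.093,-0.047,-0.0055,0,0,0,0.082, 0.093,-0.0475,-0.0015,0,0,0,0.082]' && python3 -m jog '[0.093,-0.041,-0.0135,0,0,0,0.077, 0.093,-0.0415,-0.01,0,0,0,0.077, 0.093,-0.0425,-0.007,0,0,0,0.077, 0.093,-0.043,-0.0035,0,0,0,0.077, 0.093,-0.043,0,0,0,0,0.077, 0.093,-0.043,0.003,0,0,0,0.077, 0.093,-0.0425,0.0065,0,0,0,0.077]' && python3 -m jog '[0.093,-0.04,-0.007,0.012,0,0,0, 0.093,-0.04,-0.007,0.012,0,0,0, 0.093,-0.04,-0.007,0.012,0,0,0, 0.093,-0.04,-0.007,0.012,0,0,0, 0.093,-0.04,-0.007,0.012,0,0,0, 0.093,-0.04,-0.007,0.012,0,0,0, 0.093,0,0,0,0,0,0]'; python3 plan.py '[[0.4,-0.332,0.026,-9.1,4]]'
```

```text
time: 1.8
eef_pos: [0.4618, 0.199, 0.2191]
tcp_rot: [0.559, 0.829, 0.001, 0.0]
wrist_force: [0.6, 0.1, -0.5]
width: 0.093
finger_force: 0.0
time: 2.5
eef_pos: [0.4836, -0.1014, 0.219]
tcp_rot: [0.759, 0.651, 0.0, 0.0]
wrist_force: [1.2, 0.2, -0.3]
width: 0.0928
finger_force: 0.0
time: 3.2
eef_pos: [0.4016, -0.3372, 0.146]
tcp_rot: [0.762, 0.648, -0.002, 0.001]
wrist_force: [-0.5, 0.7, -0.2]
width: 0.0929
finger_force: 0.0
-> [ 0.4   -0.332  0.026]
[0.0014, -0.0005, 0.03] [-0.001, 0.001, -0.001]
[0.0013, -0.0006, 0.03] [-0.001, 0.001, -0.001]
[0.0013, -0.0006, 0.03] [-0.001, 0.001, -0.001]
[0.0013, -0.0006, 0.03] [-0.001, 0.001, -0.001]
```

```bash
python3 -m jog '[0.07,0.0014,-0.0005,0.03,0,0,0, 0.06,0.0013,-0.0006,0.03,0,0,0, 0.06,0.0013,-0.0006,0.03,0,0,0, 0.06,0.0013,-0.0006,0.03,0,0,0, 0.06,0,0,0,0,0,0]' && python3 -m jog '[0.02,0,0,0,0,0,0, 0.02,0,0,0,0,0,0, 0.02,0,0,0,0,0,0, 0.02,0,0,0,0,0,0, 0.02,0,0,0,0,0,0]' 12
```

```text
time: 3.7
eef_pos: [0.403, -0.3225, 0.0239]
tcp_rot: [0.758, 0.652, -0.0, -0.004]
wrist_force: [-0.2, -0.4, 0.3]
width: 0.0611
finger_force: 0.0
time: 4.2
eef_pos: [0.4047, -0.3254, 0.0274]
tcp_rot: [0.758, 0.652, 0.0, 0.001]
wrist_force: [-0.2, 0.3, 1.4]
width: 0.0255
finger_force: 11.3
```

```bash
python3 -m jog '[0.02,0,0,-0.03,0,0,0, 0.02,0,0,-0.03,0,0,0, 0.02,0,0,-0.03,0,0,0, 0.02,0,0,-0.03,0,0,0, 0.02,0,0,-0.02,0,0,0, 0.02,0,0,0,0,0,0, 0.02,0,0,0,0,0,0, 0.02,0,0,0,0,0,0]'; python3 - <<'E'
from h import *
from workcell import readout
for _ in range(3):
    s=readout.state(); print(s["eef_pos"].round(4),s["tcp_rot"].round(4),s["width"]); cams.capture("top")
E
python3 plan.py '[[0.48,-0.1,0.2,-9.1,6],[0.5674,0.1496,0.15,-9.1,6]]'
```

```text
time: 5.0
eef_pos: [0.4037, -0.3243, 0.1654]
tcp_rot: [0.758, 0.652, -0.0, -0.001]
wrist_force: [-0.9, 0.0, -0.5]
width: 0.0253
finger_force: 11.4
[ 0.4037 -0.3243  0.1654] [ 7.584e-01  6.518e-01 -2.000e-04 -1.300e-03] 0.025278783713425804
[ 0.4037 -0.3244  0.1653] [ 7.584e-01  6.518e-01 -4.000e-04 -1.500e-03] 0.02520121702465061
[ 0.4037 -0.3245  0.1654] [ 7.584e-01  6.518e-01 -4.000e-04 -1.400e-03] 0.02502822674047198
-> [ 0.48 -0.1   0.2 ]
[0.0389, 0.0069, -0.0057] [-0.0, -0.0, 0.001]
[0.0389, 0.0069, -0.0057] [-0.0, -0.0, 0.001]
[0.0389, 0.0068, -0.0057] [-0.0, -0.0, 0.001]
[0.039, 0.0068, -0.0057] [-0.0, -0.0, 0.001]
[0.039, 0.0067, -0.0057] [-0.0, -0.0, 0.001]
[0.039, 0.0067, -0.0057] [-0.0, -0.0, 0.001]
-> [0.5674 0.1496 0.15  ]
[0.0434, 0.0078, 0.0083] [0.0, 0.0, 0.0]
[0.0434, 0.0078, 0.0083] [0.0, 0.0, 0.0]
[0.0434, 0.0078, 0.0083] [0.0, 0.0, 0.0]
[0.0434, 0.0078, 0.0083] [0.0, 0.0, 0.0]
[0.0434, 0.0078, 0.0083] [0.0, 0.0, 0.0]
[0.0434, 0.0078, 0.0083] [0.0, 0.0, 0.0]
```

The vial appears about 8 mm off the pad centre, so I'll set it back down, re-centre and regrip.

```bash
python3 -m jog '[0.02,0,0,0.03,0,0,0, 0.02,0,0,0.03,0,0,0, 0.02,0,0,0.03,0,0,0, 0.02,0,0,0.03,0,0,0, 0.02,0,0,0.017,0,0,0, 0.02,0,0,0,0,0,0, 0.02,0,0,0,0,0,0, 0.02,0,0,0,0,0,0]' && python3 -m jog '[0.05,0,0,0,0,0,0, 0.05,0,0,0,0,0,0, 0.05,-0.004,0,0,0,0,0, 0.05,-0.004,0,0,0,0,0, 0.05,0,0,0,0,0,0, 0.05,0,0,0,0,0,0,0.05,0,0,0,0,0,0]'; python3 -m jog '[0.02,0,0,0,0,0,0, 0.02,0,0,0,0,0,0, 0.02,0,0,0,0,0,0, 0.02,0,0,0,0,0,0]' 12
```

```text
time: 5.95
eef_pos: [0.4051, -0.3257, 0.0304]
tcp_rot: [0.758, 0.652, 0.0, 0.001]
wrist_force: [-0.2, 0.4, -0.4]
width: 0.0251
finger_force: 11.7
time: 6.65
eef_pos: [0.4031, -0.333, 0.0296]
tcp_rot: [0.758, 0.652, -0.0, -0.0]
wrist_force: [-0.1, -0.3, 0.2]
width: 0.05
finger_force: 0.0
time: 7.05
eef_pos: [0.4031, -0.333, 0.0296]
tcp_rot: [0.758, 0.652, -0.0, -0.0]
wrist_force: [0.6, 0.2, 0.0]
width: 0.0239
finger_force: 11.9
```

```bash
python3 -m jog '[0.02,0,0,-0.03,0,0,0, 0.02,0,0,-0.03,0,0,0, 0.02,0,0,-0.03,0,0,0, 0.02,0,0,-0.03,0,0,0, 0.02,0.02,0,-0.02,0,0,0, 0.02,0.042,0.007,0,0,0,0, 0.02,0.042,0.007,0,0,0,0, 0.02,0.042,0.007,0,0,0,0, 0.02,0.042,0.007,0,0,0,0, 0.02,0.042,0.007,0,0,0,0]' && python3 -m jog '[0.02,0.044,0.008,0.006,0,0,0, 0.02,0.044,0.008,0.006,0,0,0, 0.02,0.044,0.008,0.006,0,0,0, 0.02,0.044,0.008,0.006,0,0,0, 0.02,0.044,0.008,0.006,0,0,0, 0.02,0.03,0.008,0,0,0,0, 0.02,0,0,0,0,0,0, 0.02,0,0,0,0,0,0, 0.02,0,0,0,0,0,0]'; python3 - <<'E'
from h import *
s=cams.capture("scene")[:,:,::-1];t=cams.capture("top")[:,:,::-1]
cv2.imwrite("pics/v1.png",np.hstack([cv2.resize(s[90:220,190:290],None,fx=4,fy=4,interpolation=2),cv2.resize(t[110:240,170:270],None,fx=4,fy=4,interpolation=2)]))
E
python3 plan.py '[[0.5674,0.1496,0.15,-9.1,2]]'
```

```text
time: 8.05
eef_pos: [0.4726, -0.1092, 0.1698]
tcp_rot: [0.758, 0.652, 0.0, 0.0]
wrist_force: [1.2, 0.0, 0.1]
width: 0.0242
finger_force: 11.9
time: 8.95
eef_pos: [0.557, 0.1269, 0.1397]
tcp_rot: [0.759, 0.651, -0.001, 0.0]
wrist_force: [-0.1, -0.3, 0.3]
width: 0.0238
finger_force: 11.9
-> [0.5674 0.1496 0.15  ]
[0.012, 0.0033, -0.005] [-0.0, 0.0, 0.002]
[0.012, 0.0033, -0.005] [-0.0, 0.0, 0.002]
```

View pics/v1.png

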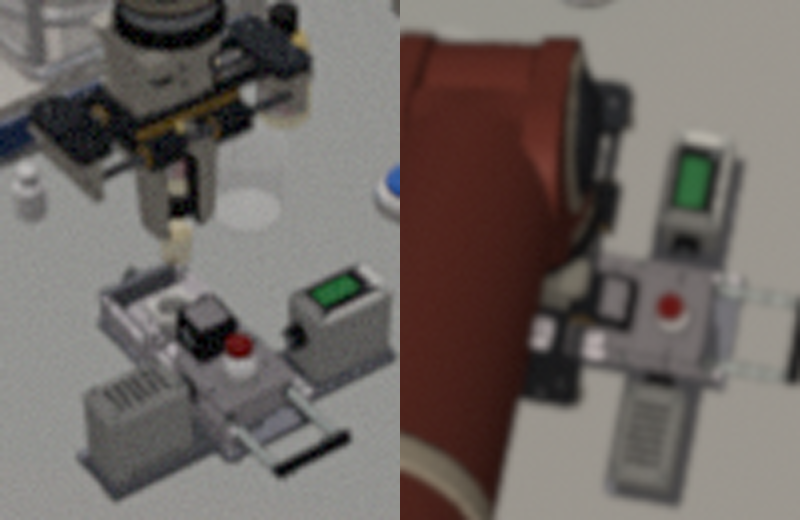

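The scene half shows the vial held upright between the fingers (crop ≈(178,240)) just short of the holder (crop ≈(170,310)), with the photometer undisturbed. The arm hides the holder in the top view. I'll hover just above the hole.

```bash
python3 -m jog '[0.02,0.012,0.003,0,0,0,0, 0.02,0.012,0.003,0,0,0,0, 0.02,0,0,0.02,0,0,0, 0.02,0,0,0.02,0,0,0, 0.02,0,0,0.012,0,0,0, 0.02,0,0,0,0,0,0, 0.02,0,0,0,0,0,0, 0.02,0,0,0,0,0,0]'; python3 - <<'E'
from h import *
from fit import W
from workcell import readout
a=np.mean([cams.capture("scene").astype(float) for _ in range(8)],0); np.save("hov.npy",a)
st=readout.state(); e=st["eef_pos"]; print(e.round(4),st["tcp_rot"].round(4)); p=np.load("p.npy")
k=10;o=np.array([215,115]); im=cv2.resize(a[115:175,215:275,::-1],None,fx=k,fy=k,interpolation=2).clip(0,255).astype(np.uint8)
th=np.linspace(0,6.283,60); cs=np.c_[np.cos(th),np.sin(th)]
def circ(c,r,z,col):
    q=(proj("scene",np.c_[c[0]+r*cs[:,0],c[1]+r*cs[:,1],z+0*th])-o+.5)*k-.5; cv2.polylines(im,[q.round().astype(int)],True,col,1)
h=W(p,(90,0,39))[0]; circ(h,.0135,.039,(0,255,255))
for z,r in((-.0296,.0125),(.0124,.0125),(.0214,.01)): circ(e,r,e[2]+z,(0,255,0))
cv2.imwrite("pics/hov.png",im)
E
```

```text
time: 9.85
eef_pos: [0.5679, 0.152, 0.0886]
tcp_rot: [0.758, 0.652, 0.001, 0.0]
wrist_force: [-0.1, 0.7, 0.1]
width: 0.0243
finger_force: 11.9
[0.5671 0.1519 0.0879] [7.584e-01 6.518e-01 2.000e-04 0.000e+00]
```

View pics/hov.png

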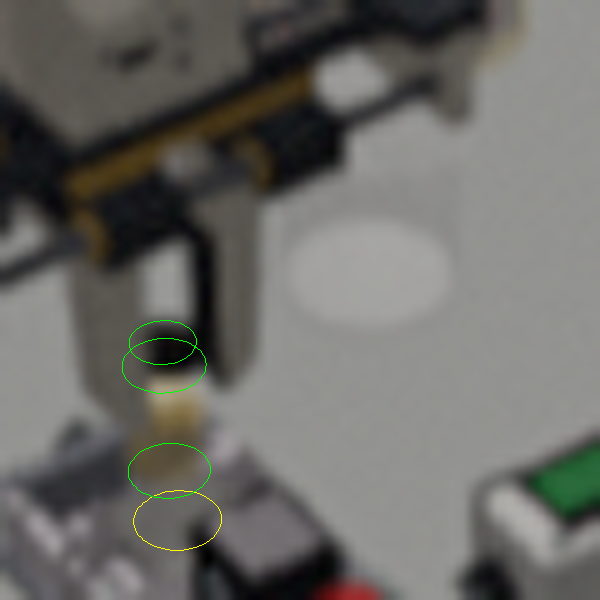

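The green predicted vial outline matches the seen yellow body (≈(168,455)) to a fraction of a millimetre, so camera and robot agree here. I'll refine the hole position from blob centroids in the earlier averaged pictures.

```bash
cat > ref.py <<'E'
from h import *
from fit import W
from scipy.optimize import least_squares
p=np.load("p.npy"); A={n:np.load(f"avg_{n}.npy") for n in("top","scene")}
def cen(w,u0,v0): y,x=np.mgrid[v0:v0+w.shape[0],u0:u0+w.shape[1]]; return np.array([(w*x).sum(),(w*y).sum()])/w.sum()
def win(n,P,h):
    u,v=proj(n,W(p,P))[0].round().astype(int); return A[n][v-h:v+h+1,u-h:u+h+1],u-h,v-h
O={}
for n in A:
    a,u,v=win(n,(0,0,68),7); r=a[...,0]-a[...,1:].mean(2); O["red",n]=cen(np.clip(r-.3*r.max(),0,None),u,v)
    for nm,P,hh in(("bar",(-90,0,32),16),):
        a,u,v=win(n,P,hh); g=a.mean(2); bg=np.median(g); w=np.clip((bg-g)/(bg-g.min())-.5,0,None)
        m=(w>0).astype(np.uint8); k,l,st,_=cv2.connectedComponentsWithStats(m); b=1+st[1:,4].argmax(); print(n,"bar px",st[b]); O[nm,n]=cen(w*(l==b),u,v)
    a,u,v=win(n,(45,0,68),4 if n=="top" else 5); g=a.mean(2); O["std",n]=cen(np.clip(g-(g.max()+g.min())/2,0,None),u,v)
a,u,v=win("top",(90,0,39),6); print(a.mean(2).round().astype(int),u,v)
X={}
for k in("red","bar","std"):
    q=least_squares(lambda X:np.r_[proj("top",X)[0]-O[k,"top"],proj("scene",X)[0]-O[k,"scene"]],W(p,(0,0,50))[0]); X[k]=q.x
    print(k,q.x.round(4),q.fun.round(2))
T={"red":0,"bar":-90,"std":45}
def res(f): return np.concatenate([(W(f,(T[k],0,0))[0]-X[k])[:2]*1000 for k in X])
f=least_squares(res,p); print("pose",f.x.round(4),"old",p.round(4),"res mm",f.fun.round(1)); np.save("p2.npy",f.x)
print("hole",W(f.x,(90,0,39)).round(4),"bar",W(f.x,(-90,0,32)).round(4))
E
python3 ref.py
```

```text
top bar px [12  6  7 22 81]
scene bar px [ 6 11 20 11 67]
[[159 173 177 172 166 162 160 159 159 162 165 164 162]
 [163 176 176 166 155 149 150 152 156 164 170 171 164]
 [163 171 161 145 134 135 142 146 151 161 172 176 164]
 [162 160 141 126 134 149 158 161 160 161 169 173 162]
 [159 147 127 132 156 172 179 179 176 170 168 167 156]
 [156 137 128 151 174 185 187 187 185 180 174 166 153]
 [156 136 136 165 183 188 188 188 188 186 180 167 151]
 [160 141 140 167 184 188 189 189 189 187 181 168 151]
 [167 152 144 161 180 187 188 189 188 184 177 164 148]
 [173 165 153 157 174 184 187 187 185 182 172 158 146]
 [170 169 161 157 166 177 183 185 183 180 170 154 146]
 [158 159 156 153 158 167 175 178 178 176 167 152 148]
 [153 152 151 149 151 155 161 164 166 165 158 150 149]] 201 177
red [0.5545 0.0629 0.0677] [ 0.06 -0.08 -0.11  0.02]
bar [ 0.5391 -0.0274  0.031 ] [ 0.18 -0.23 -0.29  0.06]
std [0.5603 0.1057 0.0716] [ 0.02 -0.02 -0.03  0.01]
pose [0.5537 0.0619 1.4114] old [0.5532 0.0607 1.4119] res mm [-0.8 -1.   0.3  0.4  0.5  0.6]
hole [[0.568  0.1507 0.039 ]] bar [[ 0.5394 -0.027   0.032 ]]
```

```bash
python3 -m jog '[0.02,-0.001,0.001,0,0,0,0, 0.02,0,0,0.005,0,0,0, 0.02,0,0,0.005,0,0,0, 0.02,0,0,0.005,0,0,0, 0.02,0,0,0.003,0,0,0, 0.02,0,0,0.003,0,0,0, 0.02,0,0,0,0,0,0, 0.02,0,0,0,0,0,0]' 18; python3 -m jog '[0.02,0,0,0.002,0,0,0, 0.02,0,0,0.002,0,0,0, 0.02,0,0,0,0,0,0]'
```

```text
time: 11.05
eef_pos: [0.5681, 0.1503, 0.067]
tcp_rot: [0.759, 0.652, 0.0, 0.0]
wrist_force: [0.2, -0.8, 2.8]
width: 0.0239
finger_force: 18.0
time: 11.35
eef_pos: [0.5693, 0.1493, 0.0653]
tcp_rot: [0.759, 0.651, 0.001, 0.001]
wrist_force: [-2.1, -2.3, 15.8]
width: 0.0239
finger_force: 18.9
```

```bash
python3 -m jog '[0.02,0,0,-0.002,0,0,0, 0.02,0,0,0,0,0,0, 0.02,0,0,0,0,0,0]'; python3 - <<'E'
from h import *
from workcell import readout
p=np.load("p2.npy")
for i in range(3):
    s=readout.state(); print(s["eef_pos"].round(4),s["wrist_force"].round(2),s["ft_torque"].round(3)); cams.capture("scene")
a=np.mean([cams.capture("scene").astype(float) for _ in range(8)],0)
from fit import W
e=s["eef_pos"];k=14;o=np.array([215,140]); im=cv2.resize(a[140:180,215:265,::-1],None,fx=k,fy=k,interpolation=2).clip(0,255).astype(np.uint8)
th=np.linspace(0,6.283,60); cs=np.c_[np.cos(th),np.sin(th)]
def circ(c,r,z,col):
    q=(proj("scene",np.c_[c[0]+r*cs[:,0],c[1]+r*cs[:,1],z+0*th])-o+.5)*k-.5; cv2.polylines(im,[q.round().astype(int)],True,col,1)
q=W(p,[(73,-17,39),(107,-17,39),(107,17,39),(73,17,39)]); q=(proj("scene",q)-o+.5)*k-.5; cv2.polylines(im,[q.round().astype(int)],True,(0,255,255),1)
for z,r in((-.0296,.0125),(.0214,.01)): circ(e,r,e[2]+z,(0,255,0))
cv2.imwrite("pics/con.png",im)
E
```

```text
time: 11.65
eef_pos: [0.569, 0.1499, 0.0659]
tcp_rot: [0.759, 0.652, 0.001, 0.001]
wrist_force: [-1.3, -2.2, 8.7]
width: 0.024
finger_force: 18.3
[0.569  0.1499 0.0659] [-1.29 -2.16  8.68] [-0.487  0.3    0.026]
[0.569  0.1498 0.0658] [-0.86 -0.62  8.32] [-0.446  0.331  0.018]
[0.569  0.1498 0.0659] [-0.81 -1.84  8.11] [-0.488  0.356  0.04 ]
```

View pics/con.png

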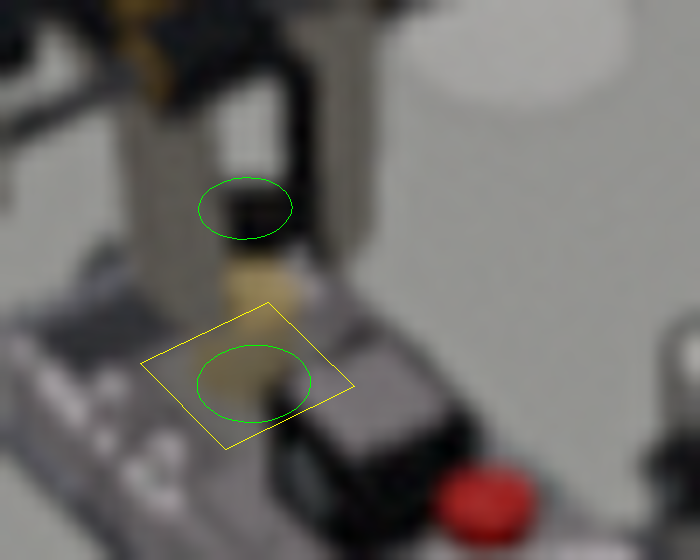

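```bash
python3 -m jog '[0.02,0.001,0,0,0,0,0, 0.02,0,0,0,0,0,0]'; python3 -m jog '[0.02,0.001,0,0,0,0,0, 0.02,0,0,0,0,0,0]';python3 -m jog '[0.02,0.001,0,0,0,0,0, 0.02,0,0,0,0,0,0]'
```

```text
time: 12.4
eef_pos: [0.5692, 0.1506, 0.066]
tcp_rot: [0.759, 0.652, 0.001, 0.001]
wrist_force: [-1.0, -2.3, 9.3]
width: 0.0241
finger_force: 18.3
time: 12.6
eef_pos: [0.5693, 0.1511, 0.066]
tcp_rot: [0.759, 0.651, 0.0, 0.001]
wrist_force: [-0.5, -2.4, 9.4]
width: 0.024
finger_force: 18.4
time: 12.8
eef_pos: [0.5694, 0.1517, 0.0661]
tcp_rot: [0.759, 0.651, 0.0, 0.001]
wrist_force: [-1.6, -3.7, 10.3]
width: 0.0243
finger_force: 18.4
```

```bash
python3 -m jog '[0.02,0,-0.001,0,0,0,0, 0.02,0,0,0,0,0,0]'; python3 -m jog '[0.02,0,-0.001,0,0,0,0, 0.02,0,0,0,0,0,0]';python3 -m jog '[0.02,0,-0.001,0,0,0,0, 0.02,0,0,0,0,0,0]'
```

```text
time: 13.0
eef_pos: [0.5691, 0.1518, 0.0662]
tcp_rot: [0.759, 0.651, 0.001, 0.002]
wrist_force: [-0.3, -3.7, 8.7]
width: 0.0239
finger_force: 18.3
time: 13.2
eef_pos: [0.5689, 0.1519, 0.0664]
tcp_rot: [0.759, 0.651, 0.002, 0.003]
wrist_force: [1.1, -3.2, 9.0]
width: 0.024
finger_force: 18.2
time: 13.4
eef_pos: [0.5687, 0.152, 0.0665]
tcp_rot: [0.759, 0.651, 0.002, 0.003]
wrist_force: [2.3, -3.5, 8.2]
width: 0.024
finger_force: 18.1
```

```bash
python3 - <<'E'
from h import *
# hole floor (z=20mm) / rim position from the pre-grasp top average: fit bright floor disc + holder square
from scipy.optimize import least_squares
from fit import W
p=np.load("p2.npy"); A={n:np.load(f"avg_{n}.npy") for n in("top","scene")}
# render model: subsampled world-plane labels -> image; per-label intensities solved linearly
def model(n,cx,cy,yaw,u0,v0,w,h,ss=5,blur=1.0):
    lab=np.zeros((h*ss,w*ss),int)
    uu,vv=np.meshgrid(u0-.5+(np.arange(w*ss)+.5)/ss,v0-.5+(np.arange(h*ss)+.5)/ss)
    c=C[n];d=np.stack([(uu-c["cx"])/c["fx"],(vv-c["cy"])/c["fy"]],-1);q=d.copy()
    for _ in range(8): q=d/(1+c["k1"]*(q**2).sum(-1,keepdims=True))
    E=c["extrinsics"]; D=np.concatenate([q,np.ones(q.shape[:2]+(1,))],-1)@E[:3,:3].T; o=E[:3,3]
    def pl(z):
        X=o+D*((z-o[2])/D[...,2])[...,None]; x=X[...,0]-cx;y=X[...,1]-cy; return x*np.cos(yaw)+y*np.sin(yaw),-x*np.sin(yaw)+y*np.cos(yaw)
    a,b=pl(.039); sq=(abs(a)<.017)&(abs(b)<.017); hole=np.hypot(a,b)<.0135
    a2,b2=pl(.020); fl=hole&(np.hypot(a2,b2)<.0135)
    ang=np.arctan2(b,a); L=[~sq,sq&~hole,fl,hole&~fl]
    wall=hole&~fl
    L=[~sq,sq&~hole,fl,wall,wall*np.cos(ang),wall*np.sin(ang)]
    return [cv2.resize(cv2.GaussianBlur(l.astype(np.float32),(0,0),blur*ss),(w,h),interpolation=cv2.INTER_AREA) for l in L]
g=W(p,(90,0,39))[0]
u,v=proj("top",g)[0].round().astype(int)
I=A["top"][v-7:v+8,u-7:u+7].mean(2)
best=None
for bl in(.5,.7,.9,1.1):
  for dx in np.arange(-4,4.1,.5):
    for dy in np.arange(-4,4.1,.5):
      M=np.stack([m.ravel() for m in model("top",g[0]+dx/1e3,g[1]+dy/1e3,p[2],u-7,v-7,14,15,3,bl)],1)
      x,_,_,_=np.linalg.lstsq(M,I.ravel(),rcond=None); r=np.sqrt(((M@x-I.ravel())**2).mean())
      if best is None or r<best[0]: best=(r,bl,dx,dy,x.round())
print(g,best)
E
```

```text
[0.5679561  0.15072096 0.039     ] (np.float64(7.663284790037337), 0.9, np.float64(2.0), np.float64(-1.0), array([146., 177., 183.,  37.,  17., -77.]))
```

```bash
cat > ft.py <<'E'
from h import *
from workcell import readout
F=[];T=[]
for i in range(6):
    s=readout.state(); F.append(s["wrist_force"]);T.append(s["ft_torque"]); cams.capture("scene")
print(s["time"],s["eef_pos"].round(4),s["tcp_rot"].round(4),np.mean(F,0).round(2),np.mean(T,0).round(3),s["joint_efforts"].round(1)[:0])
E
python3 ft.py; python3 -m jog '[0.02,0,0,-0.005,0,0,0, 0.02,0,0,0,0,0,0, 0.02,0,0,0,0,0,0]'; python3 ft.py
```

```text
13.65 [0.5686 0.152  0.0664] [0.7589 0.6512 0.0022 0.0031] [ 1.43 -3.2   7.91] [-0.82  -0.247  0.009] []
time: 14.0
eef_pos: [0.5645, 0.1549, 0.0691]
tcp_rot: [0.758, 0.652, -0.0, -0.001]
wrist_force: [-0.0, -0.7, -0.0]
width: 0.0241
finger_force: 17.8
14.25 [0.5649 0.1543 0.0693] [ 7.583e-01  6.519e-01 -3.000e-04 -3.000e-04] [ 0.49 -0.03 -0.02] [-0.08   0.092 -0.01 ] []
```

```bash
python3 -m jog '[0.02,0,0.003,0,0,0,0, 0.02,0,0,0,0,0,0, 0.02,0,0,0.002,0,0,0, 0.02,0,0,0.001,0,0,0, 0.02,0,0,0.001,0,0,0, 0.02,0,0,0,0,0,0]'; python3 ft.py
```

```text
time: 14.9
eef_pos: [0.5687, 0.1528, 0.0667]
tcp_rot: [0.759, 0.652, 0.0, 0.0]
wrist_force: [-1.3, -0.2, 7.0]
width: 0.0241
finger_force: 18.2
15.15 [0.5687 0.153  0.0667] [7.586e-01 6.516e-01 3.000e-04 4.000e-04] [-0.95 -1.09  6.93] [-0.311  0.408  0.037] []
```

```bash
python3 -m jog '[0.02,0,0,-0.003,0,0,0, 0.02,-0.0005,0.002,0,0,0,0, 0.02,0,0,0,0,0,0, 0.02,0,0,0.002,0,0,0, 0.02,0,0,0.001,0,0,0, 0.02,0,0,0,0,0,0]'; python3 ft.py
```

```text
time: 15.8
eef_pos: [0.5704, 0.152, 0.0664]
tcp_rot: [0.759, 0.652, -0.0, 0.0]
wrist_force: [-1.7, -1.5, 6.1]
width: 0.0241
finger_force: 18.2
16.05 [0.5704 0.1521 0.0665] [7.586e-01 6.516e-01 0.000e+00 3.000e-04] [-1.51 -1.65  6.62] [-0.302  0.445  0.01 ] []
```

```bash
cat > hole.py <<'E'
from h import *
from fit import W
p=np.load("p2.npy"); A={n:np.load(f"avg_{n}.npy") for n in("top","scene")}
def planes(n,u0,v0,w,h,ss):
    uu,vv=np.meshgrid(u0-.5+(np.arange(w*ss)+.5)/ss,v0-.5+(np.arange(h*ss)+.5)/ss)
    c=C[n];d=np.stack([(uu-c["cx"])/c["fx"],(vv-c["cy"])/c["fy"]],-1);q=d.copy()
    for _ in range(8): q=d/(1+c["k1"]*(q**2).sum(-1,keepdims=True))
    E=c["extrinsics"]; D=np.concatenate([q,np.ones(q.shape[:2]+(1,))],-1)@E[:3,:3].T; o=E[:3,3]
    return [(o+D*((z-o[2])/D[...,2])[...,None])[...,:2] for z in(.039,.020,.036)]
def labels(pl,cx,cy,yaw,rad):
    f=lambda X:((X[...,0]-cx)*np.cos(yaw)+(X[...,1]-cy)*np.sin(yaw),-(X[...,0]-cx)*np.sin(yaw)+(X[...,1]-cy)*np.cos(yaw))
    a,b=f(pl[0]);r=np.hypot(a,b);sq=(abs(a)<.017)&(abs(b)<.017) if rad>.01 else True; hole=r<.0135; a2,b2=f(pl[1]); fl=hole&(np.hypot(a2,b2)<.0135);wall=hole&~fl
    an=np.arctan2(b,a); return [~sq,sq&~hole,fl,wall,wall*np.cos(an),wall*np.sin(an),wall*np.cos(2*an),wall*np.sin(2*an),fl*a2/.01,fl*b2/.01]
g=W(p,(90,0,39))[0]; ss=4
for n in("top","scene"):
    u,v=proj(n,g)[0].round().astype(int); h=9; pl=planes(n,u-h,v-h,2*h+1,2*h+1,ss)
    I=A[n][v-h:v+h+1,u-h:u+h+1].mean(2); R=[]
    for bl in(.7,1.,1.3):
      for dx in np.arange(-4,4.1,.5):
        for dy in np.arange(-4,4.1,.5):
          L=[cv2.resize(cv2.GaussianBlur(l.astype(np.float32),(0,0),bl*ss),None,fx=1/ss,fy=1/ss,interpolation=cv2.INTER_AREA) for l in labels(pl,g[0]+dx/1e3,g[1]+dy/1e3,p[2],.02)]
          k=(L[0]<.6).ravel()
          if n=="scene": # leave out what the standard hides
              a=np.stack(np.meshgrid(np.arange(u-h,u+h+1),np.arange(v-h,v+h+1)),-1).astype(np.float32)
              hull=cv2.convexHull(np.concatenate([proj(n,W(p,[(x,y,z) for x in(27,63) for y in(-18,18) for z in(36,69)]))]).astype(np.float32))
              k&=np.array([cv2.pointPolygonTest(hull,tuple(map(float,q)),True)<-1.2 for q in a.reshape(-1,2)])
          M=np.stack([m.ravel() for m in L],1)[k]; y=I.ravel()[k]; x=np.linalg.lstsq(M,y,rcond=None)[0]; R.append((np.sqrt(((M@x-y)**2).mean()),bl,dx,dy,k.sum()))
    R.sort(); print(n,g.round(4)); [print(np.round(r,2)) for r in R[:6]]
E
python3 hole.py
```

```text
top [0.568  0.1507 0.039 ]
[  4.77   0.7    1.    -0.5  150.  ]
[  4.88   1.     1.    -0.5  150.  ]
[  4.94   0.7    1.5   -0.5  151.  ]
[  4.95   1.     1.5   -0.5  152.  ]
[  4.97   1.     1.5    0.   150.  ]
[  5.01   0.7    1.    -1.   150.  ]
scene [0.568  0.1507 0.039 ]
[ 2.65  1.    3.   -2.5  29.  ]
[ 2.68  1.3   3.5  -3.   28.  ]
[ 2.7  1.   3.  -1.5 32. ]
[ 2.7  1.3  3.5 -2.5 29. ]
[ 2.82  1.3   3.   -1.5  35.  ]
[ 2.84  1.    2.5  -1.   35.  ]
```

```bash
python3 -m jog '[0.02,0,0,-0.003,0,0,0, 0.02,-0.003,0,0,0,0,0, 0.02,0,0,0,0,0,0, 0.02,0,0,0.002,0,0,0, 0.02,0,0,0.001,0,0,0, 0.02,0,0,0,0,0,0]'; python3 ft.py
```

```text
time: 16.7
eef_pos: [0.5701, 0.1496, 0.0657]
tcp_rot: [0.759, 0.652, 0.0, 0.0]
wrist_force: [-1.2, -1.6, 2.1]
width: 0.0241
finger_force: 17.9
16.95 [0.57   0.1498 0.0658] [7.585e-01 6.517e-01 2.000e-04 3.000e-04] [-0.08 -0.63  2.45] [-0.236  0.031  0.   ] []
```

```bash
python3 -m jog '[0.02,-0.001,0,0,0,0,0, 0.02,0,0,0,0,0,0]'; python3 -m jog '[0.02,-0.001,0,0.001,0,0,0, 0.02,0,0,0,0,0,0]'; python3 ft.py
```

```text
time: 17.2
eef_pos: [0.5698, 0.1491, 0.0657]
tcp_rot: [0.758, 0.652, 0.0, 0.0]
wrist_force: [0.6, -0.1, 2.3]
width: 0.0241
finger_force: 17.9
time: 17.4
eef_pos: [0.57, 0.1481, 0.0651]
tcp_rot: [0.758, 0.652, 0.001, 0.0]
wrist_force: [0.1, 0.0, 6.7]
width: 0.0241
finger_force: 18.1
17.65 [0.57   0.1481 0.0651] [7.584e-01 6.518e-01 6.000e-04 2.000e-04] [ 0.78 -0.04  5.79] [ 0.007 -0.046 -0.01 ] []
```

```bash
python3 -m jog '[0.02,0,0,-0.001,0,0,0, 0.02,-0.001,0,0,0,0,0, 0.02,0,0,0,0,0,0]'; python3 -m jog '[0.02,0,0.001,0,0,0,0, 0.02,0,0,0,0,0,0]';  python3 -m jog '[0.02,0,0.001,0,0,0,0, 0.02,0,0,0,0,0,0]'
```

```text
time: 18.0
eef_pos: [0.5693, 0.1474, 0.0655]
tcp_rot: [0.758, 0.652, 0.0, -0.0]
wrist_force: [1.1, 0.9, 2.4]
width: 0.0242
finger_force: 17.9
time: 18.2
eef_pos: [0.5699, 0.1471, 0.0653]
tcp_rot: [0.758, 0.652, -0.0, -0.0]
wrist_force: [0.8, 0.6, 0.9]
width: 0.0243
finger_force: 17.9
time: 18.4
eef_pos: [0.5706, 0.1464, 0.0652]
tcp_rot: [0.758, 0.652, -0.001, -0.0]
wrist_force: [-0.1, 1.3, 0.7]
width: 0.0238
finger_force: 17.8
```

```bash
python3 -m jog '[0.02,0,0,0.002,0,0,0, 0.02,0,0,0,0,0,0]'; python3 ft.py
```

```text
time: 18.6
eef_pos: [0.5711, 0.1463, 0.0632]
tcp_rot: [0.758, 0.652, -0.0, 0.0]
wrist_force: [1.0, -0.1, 0.2]
width: 0.0244
finger_force: 17.8
18.85 [0.5711 0.1464 0.0635] [ 7.585e-01  6.517e-01 -3.000e-04 -0.000e+00] [ 0.38  0.26 -1.06] [ 0.021 -0.105 -0.014] []
```

It has dropped in, with no force at z = 0.0635. I'll continue down.

```bash
python3 -m jog '[0.02,0,0,0.003,0,0,0, 0.02,0,0,0.002,0,0,0, 0.02,0,0,0,0,0,0]'; python3 -m jog '[0.02,0,0,0.003,0,0,0, 0.02,0,0,0.001,0,0,0, 0.02,0,0,0,0,0,0]'
```

```text
time: 19.2
eef_pos: [0.5711, 0.1466, 0.0583]
tcp_rot: [0.758, 0.652, -0.0, -0.0]
wrist_force: [1.0, -0.3, -1.1]
width: 0.0238
finger_force: 17.8
time: 19.5
eef_pos: [0.5711, 0.1466, 0.0544]
tcp_rot: [0.758, 0.652, -0.0, -0.0]
wrist_force: [1.4, -0.2, -0.9]
width: 0.0239
finger_force: 17.8
```

```bash
python3 -m jog '[0.02,0,0,0.002,0,0,0, 0.02,0,0,0.002,0,0,0, 0.02,0,0,0,0,0,0]'; python3 -m jog '[0.02,0,0,0.002,0,0,0, 0.02,0,0,0,0,0,0]'; python3 -m jog '[0.02,0,0,0.002,0,0,0, 0.02,0,0,0,0,0,0]'
```

```text
time: 19.8
eef_pos: [0.5711, 0.1469, 0.0504]
tcp_rot: [0.758, 0.652, -0.0, -0.0]
wrist_force: [0.9, 0.8, 0.6]
width: 0.0238
finger_force: 17.8
time: 20.0
eef_pos: [0.5712, 0.147, 0.0492]
tcp_rot: [0.758, 0.652, 0.0, -0.0]
wrist_force: [-0.5, 1.0, 4.5]
width: 0.0241
finger_force: 17.9
time: 20.2
eef_pos: [0.5713, 0.1473, 0.0489]
tcp_rot: [0.758, 0.652, 0.001, -0.001]
wrist_force: [-3.7, 1.7, 13.5]
width: 0.0238
finger_force: 18.3
```

Seated: it meets the floor at z ≈ 0.049, against an expected 0.0496. Now I'll release and rise.

```bash
python3 -m jog '[0.02,0,0,-0.0035,0,0,0, 0.02,0,0,0,0,0,0, 0.055,0,0,0,0,0,0, 0.055,0,0,0,0,0,0, 0.055,0,0,0,0,0,0, 0.055,0,0,-0.03,0,0,0, 0.055,0,0,-0.04,0,0,0, 0.055,0,0,-0.04,0,0,0, 0.055,0,0,0,0,0,0]' ; python3 plan.py '[[0.541,-0.03,0.14,-99.1,11],[0.541,-0.03,0.013,-99.1,4]]'
```

```text
time: 21.1
eef_pos: [0.5753, 0.1465, 0.1656]
tcp_rot: [0.759, 0.652, 0.005, 0.003]
wrist_force: [0.5, -0.1, 0.9]
width: 0.0547
finger_force: 0.0
-> [ 0.541 -0.03   0.14 ]
[-0.0163, -0.0007, 0.0023] [0.001, -0.001, 0.143]
[-0.0163, 0.0017, 0.0023] [0.001, -0.001, 0.143]
[-0.0159, 0.004, 0.0023] [0.001, -0.001, 0.143]
[-0.0151, 0.0062, 0.0023] [0.001, -0.001, 0.143]
[-0.0141, 0.0083, 0.0023] [0.001, -0.001, 0.143]
[-0.0127, 0.0102, 0.0023] [0.001, -0.001, 0.143]
[-0.0112, 0.0119, 0.0023] [0.001, -0.001, 0.143]
[-0.0093, 0.0134, 0.0023] [0.001, -0.001, 0.143]
[-0.0073, 0.0146, 0.0023] [0.001, -0.001, 0.143]
[-0.0051, 0.0155, 0.0023] [0.001, -0.001, 0.143]
[-0.0029, 0.0161, 0.0023] [0.001, -0.001, 0.143]
-> [ 0.541 -0.03   0.013]
[0.0, 0.0, 0.0317] [0.0, 0.0, 0.0]
[0.0, 0.0, 0.0318] [0.0, 0.0, 0.0]
[0.0, 0.0, 0.0318] [0.0, 0.0, 0.0]
[0.0, 0.0, 0.0318] [0.0, 0.0, 0.0]
```

```bash
python3 -m jog '[0.055,-0.0163,-0.0007,0.002,0,0,0.143, 0.055,-0.0163,0.0017,0.002,0,0,0.143, 0.055,-0.0159,0.004,0.002,0,0,0.143, 0.055,-0.0151,0.0062,0.002,0,0,0.143, 0.055,-0.0141,0.0083,0.002,0,0,0.143, 0.055,-0.0127,0.0102,0.002,0,0,0.143, 0.055,-0.0112,0.0119,0.002,0,0,0.143, 0.055,-0.0093,0.0134,0.002,0,0,0.143, 0.055,-0.0073,0.0146,0.002,0,0,0.143, 0.055,-0.0051,0.0155,0.002,0,0,0.143]'; python3 -m jog '[0.055,-0.003,0.016,0.002,0,0,0.143, 0.055,0,0,0,0,0,0, 0.055,0,0,0,0,0,0, 0.055,0,0,0,0,0,0]'; python3 plan.py '[[0.541,-0.03,0.013,-99.1,4]]' | head -2; python3 - <<'E'
from h import *
from fit import W
from workcell import readout
print(readout.state()["q"].round(2))
a=np.mean([cams.capture("scene").astype(float) for _ in range(6)],0); np.save("h2.npy",a)
p=np.load("p2.npy")
im=cv2.resize(a[125:215,200:300,::-1],None,fx=6,fy=6,interpolation=2).clip(0,255).astype(np.uint8)
cv2.imwrite("pics/h2.png",im)
E
```

```text
time: 22.1
eef_pos: [0.5396, -0.0145, 0.1392]
tcp_rot: [1.0, -0.008, -0.001, 0.0]
wrist_force: [0.5, 0.2, -0.2]
width: 0.0551
finger_force: 0.0
time: 22.5
eef_pos: [0.5374, -0.0285, 0.1378]
tcp_rot: [0.997, -0.075, -0.0, -0.0]
wrist_force: [0.2, 0.0, -0.2]
width: 0.0548
finger_force: 0.0
-> [ 0.541 -0.03   0.013]
[0.001, 0.0003, 0.0312] [-0.0, 0.0, 0.002]
[-0.5   0.67  0.83  1.86 -0.64  0.89 -1.08]
```

View pics/h2.png

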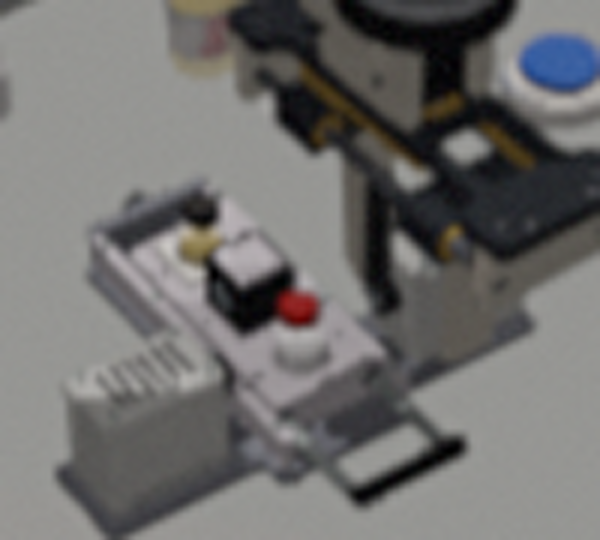

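The scene shows the sample (crop cap ≈(200,208), body ≈(198,245)) upright and down in the holder. The slide is home and the neighbouring items are undisturbed. I'll descend on the bar.

```bash
python3 -m jog '[0.055,0.001,0,0.031,0,0,0, 0.055,0.001,0,0.031,0,0,0, 0.055,0.001,0,0.031,0,0,0, 0.055,0.001,0,0.016,0,0,0, 0.055,0,0,0.008,0,0,0, 0.055,0,0,0.008,0,0,0, 0.055,0,0,0,0,0,0]' && python3 -m jog '[0,0,0,0,0,0,0, 0,0,0,0,0,0,0, 0,0,0,0,0,0,0, 0,0,0,0,0,0,0, 0,0,0,0,0,0,0]' 40; python3 ft.py
```

```text
time: 23.5
eef_pos: [0.5413, -0.0305, 0.0131]
tcp_rot: [0.997, -0.077, 0.0, 0.0]
wrist_force: [0.1, -0.4, 0.8]
width: 0.0551
finger_force: 0.0
time: 24.0
eef_pos: [0.5413, -0.0303, 0.0134]
tcp_rot: [0.997, -0.076, 0.0, -0.0]
wrist_force: [0.8, -0.3, 0.3]
width: 0.0197
finger_force: 0.0
24.25 [ 0.5416 -0.0283  0.0133] [ 0.9971 -0.076  -0.     -0.0017] [0.38 3.11 2.13] [ 0.745  0.072 -0.05 ] []
```

```bash
python3 -m jog '[0,0,0,0,0,0,0, 0,0,0,0,0,0,0, 0,0,0,0,0,0,0]'; python3 ft.py; python3 -m jog '[0,0,-0.002,0,0,0,0, 0,0,0,0,0,0,0, 0,0,0,0,0,0,0]'; python3 ft.py
```

```text
time: 24.6
eef_pos: [0.5413, -0.03, 0.0133]
tcp_rot: [0.997, -0.076, 0.0, -0.0]
wrist_force: [0.3, 4.3, 4.2]
width: 0.0108
finger_force: 40.0
24.85 [ 0.5412 -0.0304  0.0133] [ 0.9971 -0.0766  0.     -0.    ] [0.42 4.58 3.81] [ 1.06   0.082 -0.09 ] []
time: 25.2
eef_pos: [0.5416, -0.0285, 0.0133]
tcp_rot: [0.997, -0.077, 0.0, 0.0]
wrist_force: [-0.7, 4.1, 5.8]
width: 0.011
finger_force: 40.0
25.45 [ 0.5416 -0.0285  0.0133] [ 9.971e-01 -7.660e-02  1.000e-04  1.000e-04] [0.13 4.1  5.16] [ 0.907  0.136 -0.093] []
```

```bash
python3 -m jog '[0,0,-0.001,0,0,0,0, 0,0,0,0,0,0,0, 0,0,0,0,0,0,0]'; python3 -m jog '[0,0,-0.001,0,0,0,0, 0,0,0,0,0,0,0,0,0,0,0,0,0,0]'; python3 -m jog '[0,0,-0.001,0,0,0,0, 0,0,0,0,0,0,0,0,0,0,0,0,0,0]'; python3 -m jog '[0,0,-0.001,0,0,0,0, 0,0,0,0,0,0,0,0,0,0,0,0,0,0]'; python3 -m jog '[0,0,-0.001,0,0,0,0, 0,0,0,0,0,0,0,0,0,0,0,0,0,0]'
```

```text
time: 25.8
eef_pos: [0.5417, -0.0276, 0.0132]
tcp_rot: [0.997, -0.077, 0.0, 0.0]
wrist_force: [0.2, 2.9, 4.5]
width: 0.0108
finger_force: 40.0
time: 26.1
eef_pos: [0.5417, -0.0276, 0.0133]
tcp_rot: [0.997, -0.077, 0.0, 0.001]
wrist_force: [-0.8, 1.3, 4.3]
width: 0.0111
finger_force: 40.0
time: 26.4
eef_pos: [0.5417, -0.0275, 0.0133]
tcp_rot: [0.997, -0.077, 0.0, 0.002]
wrist_force: [-1.6, -3.8, 3.9]
width: 0.0107
finger_force: 40.0
time: 26.7
eef_pos: [0.5417, -0.0276, 0.0133]
tcp_rot: [0.997, -0.078, 0.0, 0.002]
wrist_force: [-1.5, -5.1, 4.7]
width: 0.0113
finger_force: 40.0
time: 27.0
eef_pos: [0.5417, -0.0275, 0.0133]
tcp_rot: [0.997, -0.078, 0.0, 0.003]
wrist_force: [-1.6, -6.2, 3.0]
width: 0.0111
finger_force: 40.0
```

Home stop found, with the bar at (0.5417, −0.0276). The target is 90 mm out, at (0.5274, −0.1165).

```bash
python3 -m jog '[0,0,0.004,0,0,0,0, 0,0,0.004,0,0,0,0, 0,0,0.007,0,0,0,0, 0,0,0.01,0,0,0,0, 0,0,0.01,0,0,0,0, 0,0,0.01,0,0,0,0, 0,0,0.01,0,0,0,0, 0,0,0.01,0,0,0,0, 0,0,0.01,0,0,0,0, 0,0,0.007,0,0,0,0]' && python3 -m jog '[0,0,0.004,0,0,0,0, 0,0,0.002,0,0,0,0, 0,0,0,0,0,0,0, 0,0,0,0,0,0,0, 0,0,0,0,0,0,0]'; python3 plan.py '[[0.5274,-0.1165,0.0133,-99.1,1]]'
```

```text
time: 28.0
eef_pos: [0.5294, -0.0974, 0.0131]
tcp_rot: [0.997, -0.075, -0.002, -0.007]
wrist_force: [-2.3, 8.3, 12.6]
width: 0.0106
finger_force: 40.0
time: 28.5
eef_pos: [0.5283, -0.1033, 0.0132]
tcp_rot: [0.997, -0.075, -0.002, -0.006]
wrist_force: [-2.3, 8.7, 11.1]
width: 0.0114
finger_force: 40.0
-> [ 0.5274 -0.1165  0.0133]
[0.001, 0.0132, -0.0003] [-0.012, 0.005, 0.009]
```

```bash
python3 -m jog '[0,0,0.004,0,0,0,0, 0,0.001,0.005,-0.001,0,0,0, 0,0,0.004,0,0,0,0, 0,0,0,0,0,0,0, 0,0,0,0,0,0,0, 0,0,0,0,0,0,0]'; python3 plan.py '[[0.5274,-0.1165,0.0133,-99.1,1]]'; python3 - <<'E'
from h import *
from fit import W
p=np.load("p2.npy")
a=np.mean([cams.capture("scene").astype(float) for _ in range(6)],0); np.save("h3.npy",a)
h2=np.load("h2.npy"); o=np.load("avg_scene.npy")
def red(a):
    r=a[...,0]-a[...,1:].mean(2); r=r[140:230,205:285]; w=np.clip(r-60,0,None)
    k,l,st,_=cv2.connectedComponentsWithStats((w>0).astype(np.uint8)); b=1+st[1:,4].argmax(); w=w*(l==b); y,x=np.mgrid[140:230,205:285]; return np.array([(w*x).sum(),(w*y).sum()])/w.sum(),st[b]
X=[]
for a_ in(o,h2,a):
    u,s=red(a_); X.append(at("scene",*u,.0677)); print(u.round(2),s,X[-1].round(4))
print("red moved mm",np.linalg.norm(X[2]-X[1])*1000)
E
```

```text
time: 29.1
eef_pos: [0.5262, -0.1151, 0.0132]
tcp_rot: [0.997, -0.074, -0.003, -0.007]
wrist_force: [-2.8, 7.8, 8.1]
width: 0.0107
finger_force: 40.0
-> [ 0.5274 -0.1165  0.0133]
[0.0014, 0.0012, -0.0001] [-0.014, 0.008, 0.01]
[249.08 175.64] [41 34  7  5 27] [0.5548 0.0627 0.0677]
[249.07 175.71] [41 34  7  5 26] [0.5546 0.0625 0.0677]
[265.48 194.29] [60 53  3  4  7] [ 0.5346 -0.0231  0.0677]
red moved mm 87.96184124722268
```

```bash
python3 -m jog '[0,0,0.0015,0,0,0,0, 0,0,0,0,0,0,0, 0,0,0,0,0,0,0]'; python3 - <<'E'
from h import *
from scipy.spatial.transform import Rotation as R
from workcell import readout
p=np.load("p2.npy"); d=-np.array([np.cos(p[2]),np.sin(p[2]),0])
def gp(x,q): return np.array(x)-.019*R.from_quat(q).apply([0,0,1])
h=gp([.5417,-.0276,.0133],[.997,-.077,0,.001]); L=[]
for i in range(4):
    s=readout.state(); L.append(gp(s["eef_pos"],s["tcp_rot"])); cams.capture("scene")
print(s["time"],s["eef_pos"].round(4),"pulled mm",(1000*(np.mean(L,0)-h)@d).round(2),"side",1000*np.cross(d,np.mean(L,0)-h)[2].round(4),s["wrist_force"].round(1))
# independent: best image shift of the standard's top + sample cap vs home picture (scene): match template displaced along d
a=np.mean([cams.capture("scene").astype(float) for _ in range(6)],0); t=np.mean([cams.capture("top").astype(float) for _ in range(6)],0)
from fit import W
from scipy.ndimage import map_coordinates
def score(A,B,n,pts,mm):
    u0=proj(n,W(p,pts)); u1=proj(n,W(p,np.array(pts)-[mm,0,0])); f=lambda I,u:np.stack([map_coordinates(I[...,c],[u[:,1],u[:,0]],order=1) for c in range(3)],1)
    x,y=f(A,u0),f(B,u1); return np.corrcoef(x.ravel(),y.ravel())[0,1]
g=[(x,y,68) for x in np.arange(24,67,2) for y in np.arange(-20,21,2)]
g2=[(x,y,71) for x in np.arange(78,102,1.5) for y in np.arange(-12,13,1.5)]
for nm,pts in(("standard",g),("sample cap",g2)):
    m=np.arange(80,100,.25); sc=[score(np.load("h2.npy"),a,"scene",pts,k) for k in m]; print(nm,m[np.argmax(sc)],max(sc))
m=np.arange(80,100,.25); sc=[score(np.load("avg_top.npy"),t,"top",g,k) for k in m]; print("std top",m[np.argmax(sc)],max(sc))
E
```

```text
time: 29.7
eef_pos: [0.526, -0.1163, 0.0132]
tcp_rot: [0.997, -0.074, -0.003, -0.007]
wrist_force: [-3.7, 9.6, 8.2]
width: 0.0106
finger_force: 40.0
29.85 [ 0.526  -0.1163  0.0132] pulled mm 90.36 side -1.2 [-1.5  8.9  8.5]
standard 89.5 0.4708519734469035
sample cap 91.25 0.8890857984084422
std top 99.75 0.07714647678497756
```

```bash
python3 -m jog '[0,0,0,0,0,0,0, 0,0,0,0,0,0,0, 0,0,0,0,0,0,0, 0,0,0,0,0,0,0]'; python3 -c "
from workcell import r
print(r.finish_job())"
```

```text
time: 30.9
eef_pos: [0.526, -0.1163, 0.0132]
tcp_rot: [0.997, -0.074, -0.003, -0.007]
wrist_force: [-2.7, 8.7, 7.8]
width: 0.0109
finger_force: 40.0
the job is handed in; nothing more can be done
None
```

I stood the sample vial fully down in the holder and let go, then pulled the slide 90 mm out (90.0–90.4 mm by arm position, about 91 mm by the cap in the scene image); the arm was still gripping the handle, steady, when I handed the job in at 30.9 s.

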